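# Hold the chisel rack to the stand for screwing

## Robot

A 6-joint arm with a two-finger parallel gripper is mounted at the origin on the work surface. World frame = base frame: x ahead of the robot, y to its left, z up, the work surface at z = 0. Lengths are in m, angles in rad, forces in N, time in s.
With the tool pointing down it reaches from about 0.225 to 0.875 m from the base axis. Payload 3.4 kg.
Tool frame: the origin (TCP) lies on the centre line of the jaws, within the pads' length; the fingertips stand 17 mm ahead of it and the grasp point (between the pads) lies 2 mm behind it (nose_length is the distance from the TCP to the fingertips, in m); z points along the fingers, y is the line along which they close (so a half turn about z gives the same grasp; the last joint's range is limited). The gripper opens to 85 mm and grips with 20 to 120 N. Pads are 22 mm wide; open, the fingers measure 114 mm over their backs; the gripper's body (76 mm by 85 mm) begins 54 mm behind the grasp point. The pads swing forward as they close: fully open they stand 13 mm farther back than shut.
Start: joints at [1.063, 0.276, 1.505, -0, 1.361, -0.121], TCP at [0.217, 0.533, 0.248] pointing down, gripper open.
Joint ranges: [-2.89, 2.89], [-0.75, 2.08], [0.22, 2.7], [-1.18, 4.32], [0.11, 2.71], [-2.7, 2.7]. Speed limits (rad/s): [2.57, 2.57, 3.14, 3.14, 3.14, 3.14].

## Interface

Orientations are given as a unit quaternion [w, x, y, z].
In Python, from rig import get_state, get_image, sign_off, find_in, place_of, nose_length gives the robot as it stands.
- The arm moves only by the tool apply_moves, never from a script. Its argument "deltas" is one flat list of numbers, 5 for each row, row after row: the finger opening in mm, from 0 to 85.4, then the shift along the tool's x, y, z in mm, then the turn about the tool's z in degrees. A call has 1 to 12 rows; each row is the pose to reach, as a shift and turn from the pose commanded when the call began, along the tool's axes at that moment; what a row does not reach only later rows make up. A row lasts 1/12 s, in which the tool goes at most 41.7 mm and 7.16 degrees, less where a joint would pass 70% of its speed; a pose out of reach is approached as far as the arm can. A call with a gripper value outside its range is refused whole. The fingers move at their own pace and stop on an object; "squeeze" is the grip in N (left out, the last holds). Time passes only in rows, so rows that repeat a pose let the fingers close. It gives the time, the measured TCP pose, the force, the opening and the grip force at its end, in the units of the state.
- get_state(): the state, without advancing time (a new reading comes with each control period).
- get_image(name): name is "scene" or "top" or "wrist"; returns a dict with "frame" (400x640x3 uint8, red, green, blue), "K" (3x3 intrinsics, pixels), "k1" (the pictures are not rectified: a ray, as slopes to the right and down, at radius r is drawn at 1 + k1 r^2 times it, then the intrinsics apply), "position" and "orientation" of the camera in the world. Camera axes: x right, y down, z forward; pixel columns grow to the right and rows downward; lengths in m; the calibration is good to about 2 mm. A picture is of the moment at which its call begins. There is no depth.
- sign_off(): hands the job in; it is judged then, once.
Trained networks look in a picture, given as the dict that the camera call returned (one of the last four; its "shot" number tells which), for a name from the list of things; names that differ only in an ending like _2 or _b are one class to them, and where a whole thing is asked for, a point or a joint stands for the part that bears it (a point fixed in the world has none). Each returns a list of dicts, best first, with "score" (0 to 1); they miss things now and then, are a little off and sometimes report something else, mostly with a low value. They report only what shows in the picture. A call takes as long as a camera call.
- find_in(query, picture): "point" ([column, row] in pixels, amid what is visible of it).
- place_of(query, picture): "point" ([column, row] in pixels: a listed point, or the origin of a listed thing).
The state is a dict: "clock": time; "qpos": joint angles; "qd": joint speeds; "effort": joint torques, N m; "position": TCP position; "ee_rot": TCP orientation; "contact_force": force on the tool from outside, world axes, zero at the start; "moment": the same for the moment, N m; "width": finger opening in m; "gripper_force": force on a finger pad.
Only numpy, scipy, OpenCV 4.12 (cv2) and the standard library are available. Lean on these libraries where they do the work, as an engineer would, in place of code of your own. Each camera call takes 0.05 s, during which the arm holds its last target. There are 200 camera calls.

## Task

Be the carver's third hand: pick up the loose wooden chisel rack from the bench and hold it clear of the bench against the fronts of the two steel posts of the tool stand, its ledge towards the robot, level and flat on both posts, its top edge flush with the tops of the posts and its ends flush with the posts' outer edges. Press it home gently, without ramming the posts, with a steady push of about 10 newtons for four seconds, and finish while still holding and pressing it there, because the carver is about to drive the screws from behind: do not let go. Leave the other things on the bench alone.

Things in the scene. Friction and masses are not known exactly. Their poses are not given: they have to be found in the camera images.
- rack: loose chisel rack of dark brown wood, 0.28 kg, on the bench before the stand: upright back board 280 mm long (y), 14 thick (x), 70 high; at its foot on the -x side a notched ledge 12 mm thick reaches 45 mm out. Pinch the board across its 14 mm from above, mid length. Origin: centre of the back board's underside; x points out of its plain back, away from the ledge; z up. Mass centre at x -9, z 27
- rack_top (a point): the middle of the rack's top back edge: 7 mm along x and 70 mm up from the rack's origin, axes as the rack's. With the rack in place it coincides with stand_top
- stand: bench-top tool stand of grey slotted steel angle, rigidly bolted down: two upright posts, a low tie between them (25 to 65 mm high), braces to the rear. Origin: on the bench midway between the posts, in the plane of their front faces; x points to the rear, the direction of the push; y to the left post; z up. Front faces flat but for a bolt head 5 mm proud at 45 mm height
- stand_top (a point): the point midway between the posts, in the plane of their front faces, at the height of their tops: 260 mm above the stand's origin; axes as the stand's. The gap between the posts is 200 mm of open air above the tie
- post_left: the post on the stand's +y side, unyielding steel angle 40 x 40 x 3 mm, 260 mm tall. Origin: at its foot, in the front face, middle of the 40 mm wide front flange, 120 mm from the stand's middle; axes as the stand's. Outer edge 20 mm further along +y. The posts measure 280 mm over their outer edges, the rack's length
- post_right: the like post on the stand's -y side, its outer edge 20 mm along -y from its origin. Neither post yields; the give is in the arm and the fingers (some 8 N of push per mm of travel on the arm tried), so feel for contact slowly and raise the push in steps of 0.1 to 0.4 mm
- dolphin: a dolphin carved in grey soapstone, leaping from its 100 x 80 x 30 mm base, 140 mm tall in all; to be left alone. Origin: centre of its underside
- mallet: a carver's round wooden mallet standing on its head, head 84 mm across, 205 mm tall with its handle; to be left alone. Origin: centre of its underside
- screw_jar: a glass jar with a steel cap, 68 mm across, 85 mm tall; to be left alone. Origin: centre of its underside
- offcut: a pale alabaster offcut, 110 x 60 x 45 mm, lying flat; to be left alone. Origin: centre of its underside

How it is judged:
On the way, in this order (a step that is already met when the one before it is completed fails the run):
1. the rack is lifted clear of the bench in the fingers (height (world z) of rack above 0.06 m and contact force between the fingers and rack above 3 N), for 0.1 s.
2. the rack is held in place, flush, level and flat, with a steady push on both posts for three seconds (x of rack_top in the frame of stand_top between -0.004 and 0.004 m and y of rack_top in the frame of stand_top between -0.006 and 0.006 m and z of rack_top in the frame of stand_top between -0.005 and 0.005 m and angle between the z axis of rack and the z axis of stand, either way round below 0.05 rad and angle between the y axis of rack and the y axis of stand, either way round below 0.05 rad and contact force between rack and post_left above 1 N and contact force between rack and post_right above 1 N and contact force between rack and stand between 5 and 18 N and contact force between the fingers and rack above 3 N and linear speed of rack below 0.02 m/s), for 3 s.
At the end, for the whole second after the job is handed in: Still held in the fingers, at rest: rack_top within 4 mm of the plane of the post fronts, 6 mm sideways and 5 mm in height of stand_top; upright and parallel within 0.05 rad; more than 1 N on each post and 5 to 18 N on the two together (all of step 2); the arm keeps its last pose, push and grip.
It fails at once if the posts are rammed (over 40 N) (contact force between rack and stand above 40 N).
It fails at once if the dolphin, mallet, jar or offcut is moved by over 20 mm (distance of any of dolphin, mallet, screw_jar, offcut from where it was at the start of the episode above 0.02 m).
It also fails if it takes over 53 s, if anything falls off the work surface, if the arm or the gripper's body presses on something with over 40 N, if the wrist force passes 120 N, or if a joint passes its speed limit or range.

## Working session

There is one attempt and no reset: what is moved stays moved. The work goes in short steps, Python scripts to look and compute and a tool call to move; the robot and the scene stay as the last step left them, time stands still between calls to the robot, and variables do not carry over. Pictures are saved under pics/ and viewed, at most 10 in all, crops included, and the job is handed in when it is done.

Besides the shell and the picture viewer there is one more tool, called after ">>>" in YAML: its name, and indented under it one key for each argument. apply_moves: Moves the arm, as the interface text tells. Its arguments: {"type":"object","properties":{"deltas":{"type":"array"},"squeeze":{"type":"number"}},"required":["deltas"]}

```bash
mkdir -p pics; ls; cat > h.py <<'E'
import numpy as np, cv2
from scipy.spatial.transform import Rotation as R
from rig import *
def rot(q): return R.from_quat([q[1],q[2],q[3],q[0]]).as_matrix()
def ray(im,p):
    K=np.array(im["K"]); d=np.array([im["k1"],0,0,0,0],float)
    # drawn = (1+k1 r^2)*ray
    u=cv2.undistortPointsIter(np.array([[p]],float),K,d,None,None,(3,100,1e-12))[0,0]
    return np.array(im["position"]), rot(im["orientation"])@np.array([u[0],u[1],1.])
def onz(im,p,z=0):
    o,d=ray(im,p); return o+d*(z-o[2])/d[2]
def proj(im,P):
    Rm=rot(im["orientation"]); c=(np.atleast_2d(P)-np.array(im["position"]))@Rm
    return cv2.projectPoints(c,np.zeros(3),np.zeros(3),np.array(im["K"]),np.array([im["k1"],0,0,0,0],float))[0][:,0]
def tri(rays):
    A=0;b=0
    for o,d in rays:
        d=d/np.linalg.norm(d);M=np.eye(3)-np.outer(d,d);A=A+M;b=b+M@o
    return np.linalg.solve(A,b)
def save(im,n,crop=None,s=1):
    f=im["frame"][...,::-1]
    if crop: f=f[crop[1]:crop[3],crop[0]:crop[2]]
    cv2.imwrite(f"pics/{n}.png",cv2.resize(f,None,fx=s,fy=s))
E
python3 - <<'E'
from h import *
np.set_printoptions(precision=4,suppress=True)
s=get_state();print(s["position"],s["ee_rot"],s["width"],s["contact_force"],nose_length)
ims={n:get_image(n) for n in("scene","top","wrist")}
for n,im in ims.items():
    save(im,n+"0"); print(n,im["position"],im["K"][0],im["k1"])
for q in("rack","rack_top","stand","stand_top","post_left","post_right","dolphin","mallet","screw_jar","offcut"):
    for n in ims:
        r=place_of(q,ims[n])
        if r and q!="x": print(q,n,[(np.round(a["point"],1),round(a["score"],2)) for a in r[:2]], onz(ims[n],r[0]["point"],{"rack_top":.07,"stand_top":.26}.get(q,0)))
E
```

```text
pics
[0.2167 0.5321 0.2474] [-0.0003  0.1922  0.9814 -0.0009] 0.0854580176489087 [0.8373 0.0071 0.4098] 0.017
scene [1.088  0.7131 0.878 ] [419.8906   0.     327.8332] -0.050421090668527374
top [ 0.2954 -0.001   1.7645] [507.5549   0.     317.8007] -0.0790252844122593
wrist [0.1545 0.5588 0.3742] [302.0331   0.     320.8812] -0.013459352096168413
rack scene [(array([366.3, 250.9]), 0.97), (array([456.6, 331.3]), 0.33)] [0.4561 0.0455 0.    ]
rack top [(array([308.5, 235.5]), 0.57)] [0.4614 0.0392 0.    ]
rack_top scene [(array([366.9, 235.1]), 0.94)] [0.4627 0.0498 0.07  ]
rack_top top [(array([302.3, 235.2]), 0.94)] [0.456  0.0583 0.07  ]
stand scene [(array([314.2, 269.1]), 0.73), (array([363.8, 234.8]), 0.64)] [0.6248 0.0143 0.    ]
stand top [(array([311.5, 191.1]), 0.84)] [0.6186 0.0278 0.    ]
stand_top scene [(array([310.1, 200.3]), 0.75)] [0.6388 0.0263 0.26  ]
stand_top top [(array([314.6, 174.4]), 0.79)] [0.6223 0.0139 0.26  ]
post_left scene [(array([330.7, 300.1]), 0.84), (array([368.2, 250.5]), 0.2)] [0.6538 0.1328 0.    ]
post_left top [(array([282.1, 180.3]), 0.57)] [0.6584 0.132  0.    ]
post_right scene [(array([300.2, 244. ]), 0.77)] [ 0.5994 -0.0973  0.    ]
post_right top [(array([347.3, 195.7]), 0.48)] [ 0.601  -0.0984  0.    ]
dolphin scene [(array([301.1, 242.1]), 0.57), (array([456.6, 335.4]), 0.55)] [ 0.5925 -0.1028  0.    ]
dolphin top [(array([205.4, 234.1]), 0.88), (array([282.3, 178.6]), 0.59)] [0.4688 0.4003 0.    ]
mallet scene [(array([415.9, 374.4]), 0.75)] [0.6263 0.4197 0.    ]
mallet top [(array([202.5, 189.7]), 0.74)] [0.627  0.4154 0.    ]
screw_jar scene [(array([241.2, 201.2]), 0.87)] [ 0.6456 -0.4    -0.    ]
screw_jar top [(array([437.6, 182.3]), 0.67)] [ 0.6466 -0.4207  0.    ]
offcut scene [(array([289.1, 181.6]), 0.67)] [ 0.4476 -0.4032  0.    ]
offcut top [(array([438.7, 241. ]), 0.83)] [ 0.4379 -0.4148  0.    ]
```

```bash
python3 -c "
import cv2,numpy as np
a=[cv2.imread(f'pics/{n}0.png') for n in('scene','top')]
cv2.imwrite('pics/both.png',cv2.resize(np.vstack(a),(480*1,600)))"
```

```text
(no output)
```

View pics/scene0.png

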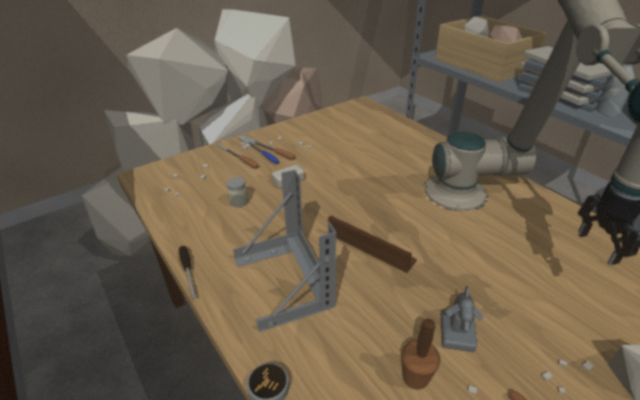

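View pics/top0.png

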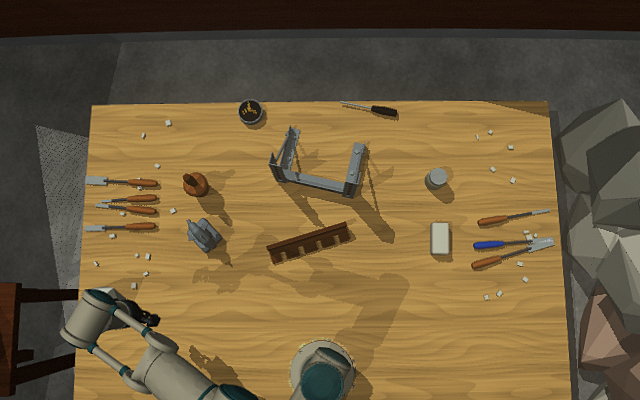

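The scene picture shows the stand (about 310,250) and the rack before it (about 370,243). In the top picture the rack lies at (310,242), ledge towards the robot and turned about +20°. The stand, at (318,180), is turned about -14°. The dolphin, mallet, jar and offcut are well to the sides. I'll move above the rack now.

>>> apply_moves:
  deltas: [85, -34, -30, -3, 4, 85, -68, -60, -6, 8, 85, -101, -90, -10, 12, 85, -135, -120, -13, 16, 85, -168, -150, -16, 20, 85, -202, -180, -20, 24, 85, -236, -210, -20, 28, 85, -270, -240, -20, 32, 85, -303, -270, -20, 36, 85, -337, -300, -20, 40, 85, -370, -330, -20, 44, 85, -404, -361, -20, 48]

```text
clock: 2.65
position: [0.437, 0.0821, 0.2687]
ee_rot: [0.0, 0.576, 0.817, 0.0]
contact_force: [0.4, 1.0, -0.1]
width: 0.0851
gripper_force: 0.0
```

>>> apply_moves:
  deltas: [85, 0, 0, 0, 0, 85, 0, 0, 0, 0, 85, 0, 0, 0, 0]

```text
clock: 2.9
position: [0.4362, 0.0841, 0.2682]
ee_rot: [-0.001, 0.575, 0.818, 0.0]
contact_force: [-0.0, 0.2, 0.2]
width: 0.0849
gripper_force: 0.0
```

```bash
cat > m.py <<'E'
from h import *
np.set_printoptions(precision=4,suppress=True)
s=get_state();print(s["position"],s["ee_rot"],s["width"],s["contact_force"],s["moment"],s["qpos"])
ims={n:get_image(n) for n in("scene","top","wrist")}
import sys
save(ims["wrist"],sys.argv[1])
print(ims["wrist"]["position"],rot(ims["wrist"]["orientation"]))
for q in sys.argv[2:]:
    rs=[]
    for n in ims:
        r=place_of(q,ims[n])
        if r:
            print(q,n,np.round(r[0]["point"],1),round(r[0]["score"],2), onz(ims[n],r[0]["point"],{"rack_top":.07,"stand_top":.26}.get(q,0)))
            if r[0]["score"]>.5: rs.append(ray(ims[n],r[0]["point"]))
    if len(rs)>1: print("   tri",tri(rs))
E
python3 m.py w1 rack rack_top stand stand_top post_left post_right
```

```text
[0.4362 0.0841 0.2682] [-0.0005  0.5751  0.8181  0.0001] 0.08488914773245107 [-0.0254  0.2151  0.1937] [-0.0105 -0.0482  0.0145] [ 0.033   0.0647  1.7227  0.0009  1.3549 -0.3126]
[0.4121 0.1487 0.3949] [[ 0.9403  0.3289  0.0875]
 [ 0.3404 -0.9076 -0.2459]
 [-0.0015  0.261  -0.9653]]
rack scene [366.3 250.1] 0.63 [0.4539 0.0428 0.    ]
rack top [309.1 234.9] 0.95 [0.4635 0.0371 0.    ]
rack wrist [326.8 202.5] 0.98 [0.4575 0.0454 0.    ]
   tri [0.4588 0.0424 0.0016]
rack_top scene [365.7 233.9] 0.82 [0.4621 0.0437 0.07  ]
rack_top top [307.4 232.6] 0.92 [0.4646 0.0412 0.07  ]
rack_top wrist [333.  215.8] 0.87 [0.4614 0.0514 0.07  ]
   tri [0.463  0.0452 0.0685]
stand scene [312.7 270.3] 0.86 [0.6309 0.0157 0.    ]
stand top [312.8 191.7] 0.68 [0.6164 0.0233 0.    ]
   tri [ 0.6233  0.0182 -0.0044]
stand_top scene [312.7 197.7] 0.81 [0.6276 0.0213 0.26  ]
stand_top top [315.1 176.4] 0.66 [0.6161 0.0124 0.26  ]
   tri [0.6194 0.0116 0.2502]
post_left scene [333.2 302.1] 0.83 [0.6525 0.1421 0.    ]
post_left top [314.8 173.7] 0.26 [0.6814 0.0158 0.    ]
post_left wrist [491.7 187.3] 0.93 [0.6588 0.1409 0.    ]
   tri [0.6551 0.1426 0.0039]
post_right top [346.  196.4] 0.66 [ 0.5985 -0.0938 -0.    ]
post_right wrist [379.7 315.2] 0.96 [ 0.5942 -0.0941  0.    ]
   tri [ 0.5971 -0.0947 -0.0022]
```

View pics/w1.png

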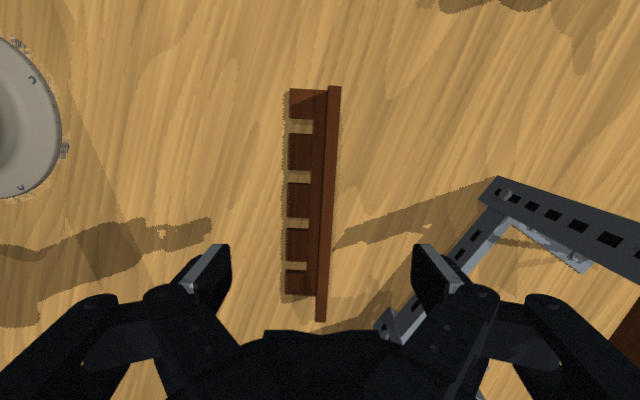

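The wrist picture shows the rack's top face running from (330..341,87) to (316..327,321), with the ledge on the left (robot) side. The left post's foot is near (492,187) and the right post is near (385,320).

```bash
python3 - <<'E'
from h import *
np.set_printoptions(precision=4,suppress=True)
im=get_image("wrist")
s=get_state()
c=[onz(im,p,.07)[:2] for p in [(330,87),(341,87),(327.5,321.5),(316,320.5)]]
print(c)
m=np.mean(c,0); far=(c[0]+c[1])/2; near=(c[2]+c[3])/2
d=far-near; print("centre",m,"len",np.linalg.norm(d),"yaw",np.degrees(np.arctan2(-d[0],d[1])), np.linalg.norm(c[0]-c[1]),np.linalg.norm(c[2]-c[3]))
# brown mask ledge-free check: right edge line fit
f=im["frame"]; hsv=cv2.cvtColor(f,cv2.COLOR_RGB2HSV)
for r in range(100,320,40):
    row=f[r,270:360].astype(int); g=np.abs(np.diff(row.sum(1))); k=np.argsort(-g)[:6]; print(r,sorted(k+270.5))
Rm=rot(s["ee_rot"]); print(Rm)
e=m-s["position"][:2]; print("shift tool mm",1000*Rm.T@np.array([e[0],e[1],0]))
print("tool y azimuth",np.degrees(np.arctan2(Rm[1,1],Rm[0,1])))
E
```

```text
[array([0.4113, 0.178 ]), array([0.4218, 0.1818]), array([ 0.5043, -0.0833]), array([ 0.4903, -0.0868])]
centre [0.4569 0.0474] len 0.2769742737809504 yaw 16.94088719141631 0.011164151872073641 0.01451248696641695
100 [np.float64(282.5), np.float64(283.5), np.float64(287.5), np.float64(288.5), np.float64(339.5), np.float64(340.5)]
140 [np.float64(281.5), np.float64(282.5), np.float64(287.5), np.float64(336.5), np.float64(337.5), np.float64(338.5)]
180 [np.float64(281.5), np.float64(282.5), np.float64(309.5), np.float64(310.5), np.float64(334.5), np.float64(335.5)]
220 [np.float64(282.5), np.float64(283.5), np.float64(307.5), np.float64(308.5), np.float64(331.5), np.float64(332.5)]
260 [np.float64(280.5), np.float64(281.5), np.float64(316.5), np.float64(318.5), np.float64(329.5), np.float64(330.5)]
300 [np.float64(280.5), np.float64(281.5), np.float64(314.5), np.float64(315.5), np.float64(326.5), np.float64(327.5)]
[[-0.3392  0.9407 -0.    ]
 [ 0.9407  0.3392  0.0001]
 [ 0.0001  0.     -1.    ]]
shift tool mm [-41.4288   6.773   -0.004 ]
tool y azimuth 19.830496108045903
```

>>> apply_moves:
  deltas: [85, -10, 2, 20, 1, 85, -20, 4, 50, 2, 85, -30, 6, 80, 2.8, 85, -40, 7, 110, 2.8, 85, -43, 7, 133, 2.8, 85, -43, 7, 133, 2.8, 85, -43, 7, 133, 2.8, 85, -43, 7, 133, 2.8]

```text
clock: 4.67
position: [0.4586, 0.0462, 0.1365]
ee_rot: [0.001, 0.595, 0.804, 0.001]
contact_force: [0.3, 0.4, -0.2]
width: 0.0849
gripper_force: 0.0
```

```bash
python3 m.py w2 rack rack_top stand stand_top post_left post_right
```

```text
[0.4586 0.0462 0.1365] [0.0007 0.5946 0.804  0.0007] 0.08488714628308075 [ 0.2542  0.4276 -0.2369] [-0.0512  0.0333  0.0017] [-0.051   0.2016  1.9137  0.0003  1.0244 -0.3485]
[0.4379 0.1109 0.2636] [[ 0.9562  0.2818  0.079 ]
 [ 0.2926 -0.9228 -0.2506]
 [ 0.0023  0.2628 -0.9648]]
rack scene [368.4 250.6] 0.81 [0.4502 0.0482 0.    ]
rack top [307.6 236.9] 0.85 [0.4566 0.0423 0.    ]
rack wrist [312.1 192.8] 0.55 [0.4504 0.0451 0.    ]
   tri [ 0.4523  0.045  -0.0004]
rack_top scene [365.7 231.8] 0.97 [0.4561 0.0367 0.07  ]
rack_top top [302.9 234.4] 0.95 [0.4587 0.0563 0.07  ]
rack_top wrist [327.7 216.1] 0.7 [0.4618 0.0501 0.07  ]
   tri [0.4613 0.0522 0.0816]
stand scene [310.6 271.4] 0.63 [0.6382 0.0157 0.    ]
stand top [314.9 189.9] 0.58 [0.6228 0.0158 0.    ]
   tri [ 0.6291  0.0121 -0.01  ]
stand_top scene [316.  201.3] 0.66 [0.6295 0.0382 0.26  ]
stand_top top [315. 172.] 0.67 [0.6298 0.0127 0.26  ]
   tri [0.6259 0.0182 0.2481]
post_left scene [333.6 300.1] 0.88 [0.6476 0.1374 0.    ]
post_left top [279.8 181.6] 0.63 [0.6538 0.1402 0.    ]
post_left wrist [566. 159.] 0.88 [0.6559 0.1401 0.    ]
   tri [0.6515 0.1401 0.0056]
post_right scene [302.2 241.6] 0.73 [ 0.5885 -0.1027  0.    ]
post_right top [348.6 196.6] 0.78 [ 0.5977 -0.1029  0.    ]
   tri [ 0.594  -0.1003  0.0056]
```

View pics/w2.png

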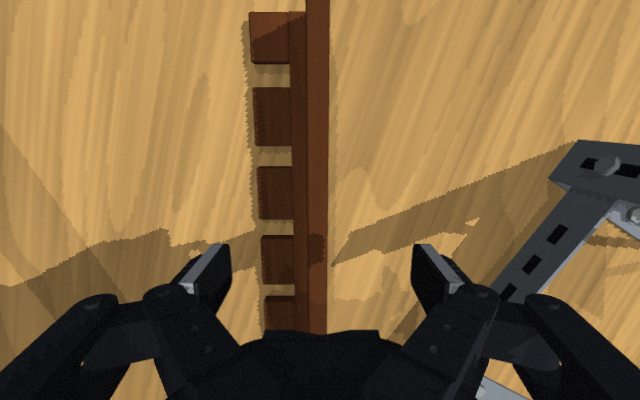

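The rack is vertical in the picture at columns 306–328, centred between the fingers, with its ledge's far end at row 12. I'll refine the rack and stand from the start pictures.

```bash
python3 - <<'E'
from h import *
from scipy.optimize import minimize
np.set_printoptions(precision=4,suppress=True)
cams={n:get_image(n) for n in("top","scene")}
def fill(im,boxes,x,y,yaw,S=4):
    M=np.zeros((400*S,640*S),np.uint8); c,s=np.cos(yaw),np.sin(yaw)
    for b in boxes:
        P=np.array([[b[0+i],b[2+j],b[4+k]] for i in(0,1) for j in(0,1) for k in(0,1)])
        W=np.c_[x+c*P[:,0]-s*P[:,1],y+s*P[:,0]+c*P[:,1],P[:,2]]
        h=cv2.convexHull(((proj(im,W)+.5)*S).astype(np.float32)); cv2.fillConvexPoly(M,h.round().astype(np.int32),255)
    return cv2.resize(M,(640,400),interpolation=cv2.INTER_AREA)/255.
board=[(-.007,.007,-.14,.14,0,.07)]
rackb=board+[(-.052,-.007,-.14,.14,0,.012)]
masks={}
for n,roi in(("top",(255,215,360,275)),("scene",(320,205,425,280))):
    f=cv2.imread(f"pics/{n}0.png"); hsv=cv2.cvtColor(f,cv2.COLOR_BGR2HSV)
    m=((f.max(2)<100)&(hsv[...,1]>110)&(hsv[...,0]<15)).astype(np.uint8)
    z=np.zeros_like(m); z[roi[1]:roi[3],roi[0]:roi[2]]=m[roi[1]:roi[3],roi[0]:roi[2]]; masks[n]=z
    print(n,z.sum(), fill(cams[n],rackb,.457,.046,.296).sum())
def cost(p,ns):
    c=0
    for n in ns:
        F=fill(cams[n],rackb,*p); m=masks[n]; c+=np.abs(F-m).sum()/m.sum()
    return c
for ns in(("top",),("scene",),("top","scene")):
    r=minimize(cost,[.457,.046,.3],args=(ns,),method="Nelder-Mead",options=dict(initial_simplex=[[.457,.046,.3],[.463,.046,.3],[.457,.054,.3],[.457,.046,.35]])); print(ns,r.x,r.fun)
# ledge far end in w2
im=get_image("wrist"); print(onz(im,(249,12),.012),onz(im,(290,12),.012)); 
A=cv2.imread("pics/top0.png")[110:210,255:385]; B=cv2.imread("pics/scene0.png")[155:335,225:345]
cv2.imwrite("pics/st.png",cv2.resize(A,None,fx=6,fy=6,interpolation=cv2.INTER_CUBIC)); cv2.imwrite("pics/ss.png",cv2.resize(B,None,fx=3.3,fy=3.3,interpolation=cv2.INTER_CUBIC))
E
```

```text
top 793 1576.3921568627452
scene 1299 1874.1647058823528
('top',) [0.4573 0.0445 0.2939] 0.9885171723165939
('scene',) [0.4563 0.0405 0.2466] 0.41678817793476125
('top', 'scene') [0.4569 0.0437 0.2898] 1.4275269557472394
[0.3642 0.1666 0.012 ] [0.3931 0.1754 0.012 ]
```

View pics/st.png

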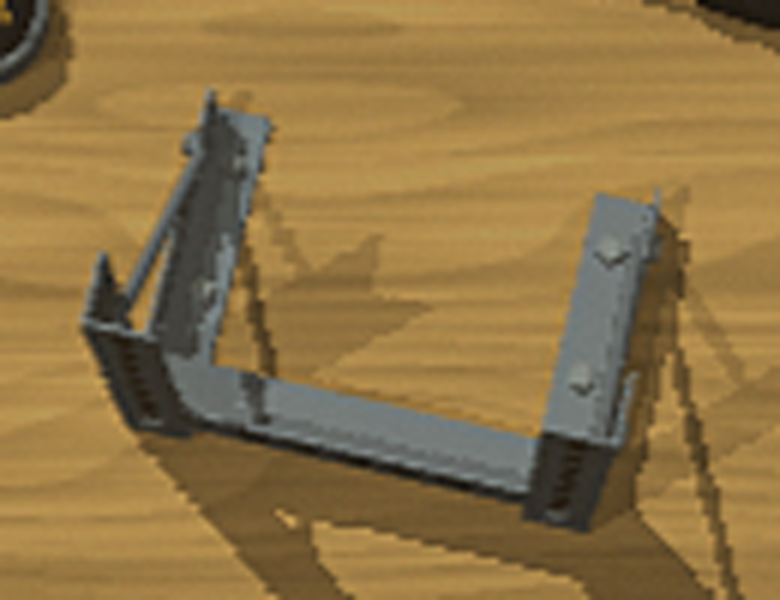

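The crop shows the left post's top front corners at about (85,322) and (162,345), and the right post's at (543,430) and (617,445). The feet are at (140,430) and (190,435) on the left, and at (525,518) and (590,530) on the right.

View pics/ss.png

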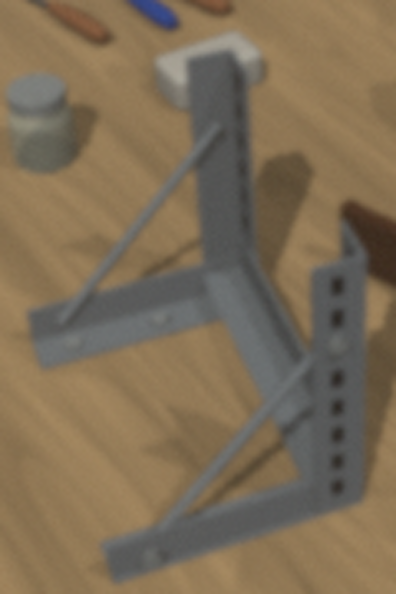

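>>> apply_moves:
  deltas: [85, 1.5, -1, 20, 0, 85, 1.5, -1, 45, 0, 85, 1.5, -1, 65, 0, 85, 1.5, -1, 80, 0, 85, 1.5, -1, 90, 0, 85, 1.5, -1, 94, 0, 85, 1.5, -1, 94, 0, 85, 1.5, -1, 94, 0]

```text
clock: 6.53
position: [0.4566, 0.0472, 0.0415]
ee_rot: [0.0, 0.595, 0.804, 0.0]
contact_force: [-0.2, -0.3, -0.4]
width: 0.0851
gripper_force: 0.0
```

The scene crop shows the left post's outer front corner at (363,262) top and (363,497) foot, its inner top corner near (345,222), and the right post's outer top corner near (235,50). Next I close the fingers on the board.

>>> apply_moves:
  deltas: [40, 0, 0, 0, 0, 20, 0, 0, 0, 0, 8, 0, 0, 0, 0, 8, 0, 0, 0, 0, 8, 0, 0, 0, 0, 8, 0, 0, 0, 0, 8, 0, 0, 0, 0, 8, 0, 0, 0, 0, 8, 0, 0, 0, 0, 8, 0, 0, 0, 0]
  squeeze: 70

```text
clock: 7.37
position: [0.4565, 0.0472, 0.0416]
ee_rot: [0.0, 0.594, 0.804, 0.0]
contact_force: [-1.1, 0.9, 5.6]
width: 0.0131
gripper_force: 69.1
```

```bash
python3 - <<'E'
from h import *
from scipy.optimize import least_squares
np.set_printoptions(precision=4,suppress=True)
t=get_image("top"); sc=get_image("scene")
T=lambda c:(np.array(c)+.5)/6-.5+np.array([255,110]); S=lambda c:(np.array(c)+.5)/3.3-.5+np.array([225,155])
obs=[(t,T((85,322)),(0,.14,.26)),(t,T((162,345)),(0,.10,.26)),(t,T((543,430)),(0,-.10,.26)),(t,T((617,445)),(0,-.14,.26)),
(t,T((140,430)),(0,.14,0)),(t,T((190,435)),(0,.10,0)),(t,T((525,518)),(0,-.10,0)),(t,T((590,530)),(0,-.14,0)),
(sc,S((363,262)),(0,.14,.26)),(sc,S((363,497)),(0,.14,0)),(sc,S((345,222)),(0,.10,.26)),(sc,S((235,50)),(0,-.14,.26)),(sc,S((316,268)),(.04,.14,.26)),(sc,S((189,57)),(.04,-.14,.26))]
def res(p,full=False,o=obs):
    c,s=np.cos(p[2]),np.sin(p[2]); r=[]
    for im,px,P in o: r.append(proj(im,[p[0]+c*P[0]-s*P[1],p[1]+s*P[0]+c*P[1],P[2]])[0]-px)
    return np.array(r) if full else np.ravel(r)
for o in(obs,obs[:8],obs[8:]):
    r=least_squares(lambda p:res(p,o=o),[.62,.02,-.23],loss="soft_l1"); print(r.x,np.degrees(r.x[2]));
r=least_squares(res,[.62,.02,-.23],loss="soft_l1");print(res(r.x,True))
E
```

```text
[ 0.6241  0.0193 -0.2414] -13.8334267588345
[ 0.6246  0.018  -0.2376] -13.615372192532037
[ 0.6245  0.0222 -0.2493] -14.282872644617273
[[-0.6113  0.235 ]
 [-0.7315 -0.6585]
 [-0.1129  0.0345]
 [ 0.4602  0.5322]
 [-2.3604 -0.6674]
 [ 0.226   1.0452]
 [-0.6211  0.0379]
 [-0.3972  0.6183]
 [ 1.1238 -2.6319]
 [ 0.0026  0.9588]
 [-0.2975 -1.1406]
 [-0.8026 -1.3495]
 [-1.344   0.1346]
 [-0.9594 -0.3798]]
```

>>> apply_moves:
  deltas: [8, 0, 0, -5, 0, 8, 0, 0, -20, 0, 8, 0, 0, -40, 0, 8, 0, 0, -65, 0, 8, 0, 0, -90, 0, 8, 0, 0, -115, 0, 8, 0, 0, -140, 0, 8, 0, 0, -160, 0, 8, 0, 0, -175, 0, 8, 0, 0, -185, 0, 8, 0, 0, -190, 0, 8, 0, 0, -190, 0]

```text
clock: 8.47
position: [0.4564, 0.0472, 0.2316]
ee_rot: [0.0, 0.595, 0.804, 0.0]
contact_force: [0.9, 0.1, -3.6]
width: 0.0133
gripper_force: 68.6
```

>>> apply_moves:
  deltas: [8, -2, 4, 0, 1, 8, -6, 12, 0, 3, 8, -11, 23, 0, 6, 8, -17, 36, 0, 9.5, 8, -23, 49, 0, 13, 8, -29, 62, 0, 17, 8, -35, 75, 0, 21, 8, -41, 88, 0, 25, 8, -46, 99, 0, 28, 8, -50, 107, 0, 30, 8, -52, 111.5, 0, 30.8, 8, -52, 111.5, 0, 30.8]

```text
clock: 9.47
position: [0.5788, 0.0299, 0.2294]
ee_rot: [-0.001, 0.787, 0.617, -0.001]
contact_force: [0.2, -0.4, -3.5]
width: 0.0133
gripper_force: 68.5
```

>>> apply_moves:
  deltas: [8, 0, 0, 0, 0, 8, 0, 0, 0, 0, 8, 0, 0, 0, 0, 8, 0, 0, 0, 0]

```text
clock: 9.8
position: [0.5776, 0.0303, 0.2314]
ee_rot: [-0.0, 0.787, 0.617, -0.0]
contact_force: [0.2, 0.7, -2.4]
width: 0.0134
gripper_force: 68.5
```

```bash
python3 m.py w3 rack rack_top stand_top stand post_left post_right; python3 - <<'E'
from h import *
save(get_image("top"),"t3",(250,130,390,220),5); save(get_image("scene"),"s3",(225,150,405,310),4)
E
```

```text
[0.5776 0.0303 0.2314] [-0.0001  0.7866  0.6174 -0.    ] 0.013402497812138347 [ 0.2285  0.7315 -2.4089] [0.0096 0.0001 0.0153] [-0.068   0.2908  1.5261  0.0001  1.3249  0.1719]
[0.5921 0.0959 0.3582] [[ 0.9712 -0.23   -0.0628]
 [-0.2385 -0.9372 -0.2545]
 [-0.0003  0.2621 -0.965 ]]
rack scene [329.1 213.1] 0.75 [ 0.4387 -0.1664  0.    ]
rack top [307.3 190.6] 0.74 [0.6205 0.0427 0.    ]
rack wrist [317.3 235.2] 0.86 [ 0.5528 -0.0446  0.    ]
   tri [0.5815 0.0351 0.2006]
rack_top scene [326.9 192.9] 0.9 [ 0.4337 -0.1855  0.07  ]
rack_top top [308.3 190. ] 0.9 [0.6096 0.0375 0.07  ]
rack_top wrist [338.7 299.6] 0.77 [ 0.565  -0.0957  0.07  ]
   tri [0.5813 0.0287 0.2572]
stand_top scene [313.8 196.8] 0.6 [0.6233 0.0198 0.26  ]
stand_top wrist [450.6 293.6] 0.87 [0.6236 0.0231 0.26  ]
   tri [0.624  0.0221 0.2606]
stand scene [310.9 269.6] 0.65 [0.6335 0.0104 0.    ]
stand wrist [363.3 170. ] 0.73 [0.6266 0.0235 0.    ]
   tri [0.6312 0.019  0.0032]
post_left scene [328.9 302.5] 0.85 [0.6625 0.1365 0.    ]
post_left top [281.7 178.5] 0.57 [0.665  0.1335 0.    ]
post_left wrist [365.9  62.6] 0.95 [0.6536 0.1396 0.    ]
   tri [ 0.6603  0.1363 -0.0014]
post_right scene [302.2 241.6] 0.66 [ 0.5885 -0.1027  0.    ]
post_right top [347.6 195. ] 0.53 [ 0.6035 -0.0995  0.    ]
   tri [ 0.5979 -0.0959  0.0112]
```

View pics/w3.png

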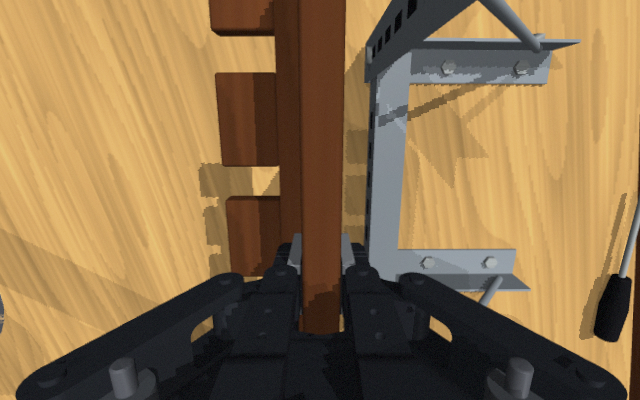

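View pics/s3.png

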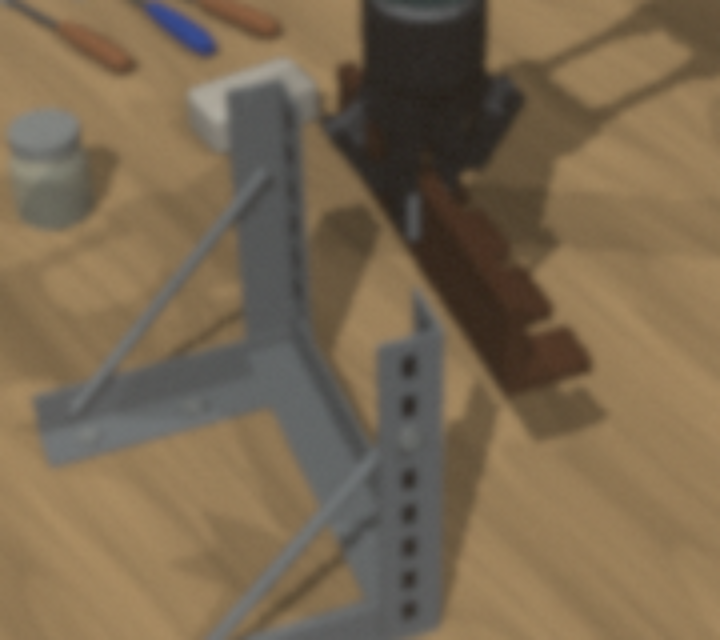

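The wrist picture shows the rack square in the fingers, its back edge at column 343 parallel to the tie (near column 370). The scene crop shows its free left end at (510,390), before the left post's outer edge at (440,340). I'll approach to a few millimetres and compare the edges there.

>>> apply_moves:
  deltas: [8, 0, 3, 0, 0, 8, 0.5, 8, 0, 0, 8, 1, 14, 0, 0, 8, 1, 20, 0, 0, 8, 1.5, 25, 0, 0, 8, 1.5, 29, 0, 0, 8, 1.5, 32, 0, 0, 8, 1.5, 33, 0, 0, 8, 1.5, 33, 0, 0, 8, 1.5, 33, 0, 0]

```text
clock: 11.78
position: [0.6104, 0.0238, 0.2312]
ee_rot: [-0.0, 0.787, 0.617, -0.0]
contact_force: [-0.4, -0.5, -3.3]
width: 0.013
gripper_force: 68.5
```

```bash
python3 - <<'E'
from h import *
np.set_printoptions(precision=4,suppress=True)
s=get_state();print(s["clock"],s["position"],s["ee_rot"],s["contact_force"],s["moment"])
a=get_image("scene");b=get_image("top")
A=cv2.resize(a["frame"][190:290,300:365],None,fx=6,fy=6,interpolation=cv2.INTER_CUBIC)
B=cv2.resize(b["frame"][155:205,260:320],None,fx=6.5,fy=6.5,interpolation=cv2.INTER_CUBIC)
C=np.zeros((600,790,3),np.uint8);C[:,:390]=A;C[:325,400:790]=B
cv2.imwrite("pics/c4.png",C[...,::-1])
# predicted scene px of post outer top corner, rack end corners in model
p=np.array(s["position"]);x=np.array([.9713,-.2375,0]);y=np.array([.2375,.9713,0])
st=np.array([.6243,.019,0])
for n,P in(("post top",st+.14*y+[0,0,.26]),("rack top end",np.r_[p[:2],0]+.007*x+.14*y+[0,0,p[2]+.0284]),("rack bot end",np.r_[p[:2],0]+.007*x+.14*y+[0,0,p[2]-.0416])):
    print(n,(proj(a,P)[0]-[300,190]+.5)*6,(proj(b,P)[0]-[260,155]+.5)*6.5+[400,0])
E
```

```text
11.7833 [0.6104 0.0238 0.2312] [-0.0002  0.7867  0.6173 -0.0002] [-0.4127 -0.4803 -3.2728] [ 0.0224 -0.0119 -0.042 ]
post top [217.3421 250.9969] [456.7576  58.5452]
rack top end [237.6748 248.7884] [450.1001  73.6777]
rack bot end [234.7775 384.2381] [464.842  106.4217]
```

View pics/c4.png

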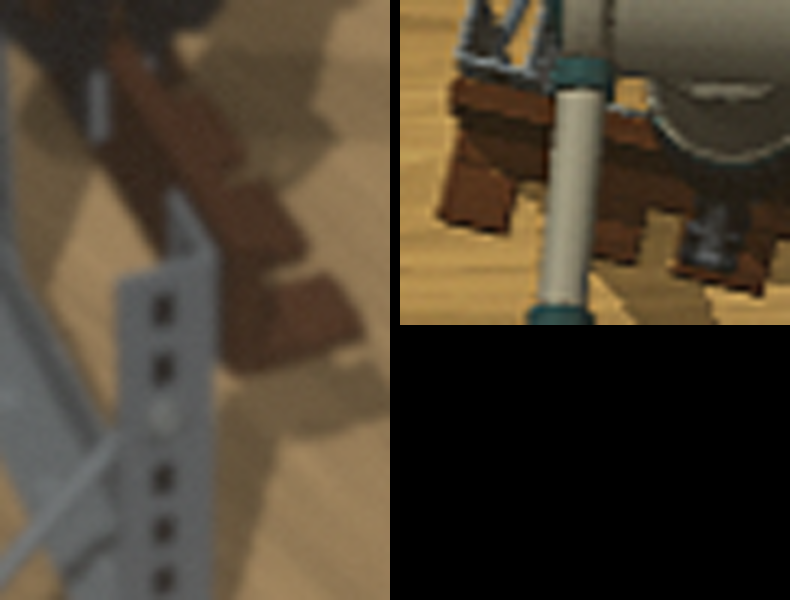

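The crop shows the post's outer top corner at (213,255) and the rack end's lower back corner at (240,375). In the top part the rack's end is at (452,77), against the post's corner at (457,62), so the rack sits about 1 mm too far to -y and still has a few mm to go. I'll check the offset numerically by rendering the rack and comparing silhouettes.

```bash
python3 - <<'E'
from h import *
np.set_printoptions(precision=2,suppress=True,linewidth=200)
s=get_state()
f=np.mean([get_image("top")["frame"].astype(float) for _ in range(3)],0); g=np.mean([get_image("scene")["frame"].astype(float) for _ in range(3)],0)
b=get_image("top");a=get_image("scene")
print("top R-B, rows 160-173 cols 264-276"); 
for r in range(161,174): print(r,f[r,264:277].sum(1).astype(int),(f[r,264:277,0]-f[r,264:277,2]).astype(int))
print("scene sum rows 226-256 cols 330-346")
for r in range(228,258,2): print(r,g[r,330:348].sum(1).astype(int),(g[r,330:348,0]-g[r,330:348,2]).astype(int))
p=np.array(s["position"]);x=np.array([.9713,-.2375,0]);y=np.array([.2375,.9713,0]);st=np.array([.6243,.019,0]);c=np.r_[p[:2],0]
for n,P in(("post top",st+.14*y+[0,0,.26]),("rack TB",c+.007*x+.14*y+[0,0,p[2]+.0284]),("rack TF",c-.007*x+.14*y+[0,0,p[2]+.0284]),("rack BB",c+.007*x+.14*y+[0,0,p[2]-.0416]),("ledge tip",c-.052*x+.14*y+[0,0,p[2]-.0416]),("ledge tip top",c-.052*x+.14*y+[0,0,p[2]-.0296])):
    print(n,proj(a,P)[0],proj(b,P)[0])
E
```

```text
top R-B, rows 160-173 cols 264-276
161 [379 379 376 379 391 361 203 125 135 146 159 165 171] [ 95  96  97 102  90  21  -1  11  13  10   7   3  10]
162 [381 377 382 383 401 262 119 111 130 138 162 157 290] [ 98  97  99 103  44   5   7  14  13  12   8   0  61]
163 [389 390 392 397 407 354 279 206 120 137 192 149 207] [100  98 101 107  44  -2  -3   6  13  10   4   2  38]
164 [378 373 372 379 295 194 239 325 418 392 360 240 148] [ 95  93  94 100  68  16  -4  -5  -8  -6  -4  -1  -2]
165 [370 371 374 388 299 161 124 129 136 178 193 309 340] [ 94  94  95  98  66  17   5  10  10   5   4  -5 -11]
166 [373 377 382 402 364 215 123 135 127 104  77  89 122] [ 96  96  97 101  98  49   5   3   8  11  18  13  10]
167 [393 393 406 365 215 134 182 169 133 122 101  76  82] [100 100 101  97  66  49  63  48  26  16  12  13  14]
168 [384 391 408 270 140 139 149 150 149 160 160 151 137] [ 98  98 101  77  51  50  52  51  53  53  57  46  40]
169 [421 428 443 302 150 145 153 150 151 149 153 154 151] [102 103 108  84  52  50  52  53  53  53  54  53  53]
170 [401 402 423 257 129 157 160 155 153 154 148 154 149]
[... 1985 characters left out ...]
 -2 -2  2  9 21 28 31 33 32 31 31 31 31 32 35 35]
252 [261 274 275 280 287 314 334 316 267 221 207 208 212 215 223 235 243 247] [-2 -2 -1  0  6 25 45 52 47 43 39 39 39 39 39 40 43 42]
254 [273 273 278 278 287 319 345 351 336 313 286 269 262 259 262 266 266 265] [-2 -1 -1  0  6 26 48 57 57 53 50 45 44 45 43 44 44 44]
256 [278 275 274 275 283 307 317 294 271 266 266 265 264 263 264 263 264 268] [-1 -1 -2  0  6 24 41 46 44 44 45 44 44 44 44 44 45 45]
post top [335.72 231.33] [268.23 163.51]
rack TB [339.17 230.92] [267.18 165.85]
rack TF [344.88 229.34] [266.04 170.22]
rack BB [338.68 253.5 ] [269.45 170.89]
ledge tip [361.4  246.82] [264.86 188.64]
ledge tip top [361.65 243.11] [264.45 187.93]
```

```bash
python3 - <<'E'
from h import *
np.set_printoptions(precision=2,suppress=True,linewidth=220)
s=get_state(); fr=[get_image("wrist") for _ in range(4)]; im=fr[0]
f=np.mean([q["frame"].astype(float) for q in fr],0)
y=np.array([.2375,.9713,0]);x=np.array([.9713,-.2375,0]);p=np.array(s["position"])
for r in range(5,240,25):
    g=f[r-1:r+2].mean(0).sum(1); d=np.abs(np.diff(cv2.GaussianBlur(g[None],(1,1),0)[0]))
    pk=[i for i in range(265,380) if d[i]>12 and d[i]==d[max(0,i-3):i+4].max()]
    e=[round(np.average(np.arange(i-2,i+3)+.5,weights=d[i-2:i+3]),2) for i in pk]
    print(r,e,[int(d[i]) for i in pk])
# prediction of board top edges per row
for off in(-.007,.007):
    Y=np.linspace(-.02,.14,9); print(off,proj(im,[np.r_[p[:2],p[2]+.0284]+off*x+t*y for t in Y]).ravel())
E
```

```text
5 [np.float64(270.4), np.float64(298.43), np.float64(349.08), np.float64(362.55)] [57, 25, 68, 21]
30 [np.float64(273.91), np.float64(299.87), np.float64(343.53), np.float64(354.84)] [23, 22, 17, 15]
55 [np.float64(274.79), np.float64(299.44), np.float64(343.93), np.float64(350.02), np.float64(365.63), np.float64(369.6), np.float64(377.82)] [163, 27, 34, 51, 99, 51, 91]
80 [np.float64(275.19), np.float64(299.56), np.float64(343.91), np.float64(347.95)] [15, 18, 53, 73]
105 [np.float64(276.51), np.float64(300.64), np.float64(343.62), np.float64(355.03), np.float64(372.01), np.float64(375.64)] [16, 25, 183, 20, 23, 31]
130 [np.float64(277.14), np.float64(299.27), np.float64(343.39), np.float64(374.78)] [17, 21, 159, 15]
155 [np.float64(302.16), np.float64(342.66), np.float64(354.11), np.float64(357.16), np.float64(363.41), np.float64(376.39)] [20, 170, 14, 17, 14, 21]
180 [np.float64(278.81), np.float64(300.08), np.float64(342.02), np.float64(379.46)] [166, 23, 119, 19]
205 [np.float64(279.23), np.float64(303.12), np.float64(341.68), np.float64(370.93), np.float64(377.69)] [20, 21, 163, 25, 12]
230 [np.float64(280.25), np.float64(301.29), np.float64(340.97), np.float64(370.05)] [17, 27, 117, 28]
-0.007 [ 307.59  347.72  306.89  303.17  306.12  254.06  305.29  199.76  304.38  139.57  303.39   72.71  302.32   -1.67  301.15  -84.45  299.9  -176.43]
0.007 [ 343.41  347.69  344.44  303.14  345.56  254.02  346.77  199.72  348.09  139.53  349.53   72.66  351.08   -1.72  352.75  -84.5   354.54 -176.49]
```

```bash
cat > wid.py <<'E'
from h import *
np.set_printoptions(precision=2,suppress=True,linewidth=220)
cur=get_image("wrist"); s=get_state()
def edges(f,r):
    g=f[r-8:r+9].mean(0).sum(1); d=np.diff(g); out=[]
    for lo,hi in((290,312),(322,356)):
        w=np.abs(d[lo:hi]); k=w.argmax()+lo; sl=slice(k-2,k+3); out.append(np.average(np.arange(k-2,k+3)+.5,weights=np.abs(d[sl])))
    return out
def cam(pos,Rm):
    c=dict(cur); c["position"]=pos; q=R.from_matrix(np.array(Rm)).as_quat(); c["orientation"]=[q[3],*q[:3]]; return c
w2=cam([.4379,.1109,.2636],[[.9562,.2818,.079],[.2926,-.9228,-.2506],[.0023,.2628,-.9648]])
w3=cam([.5921,.0959,.3582],[[.9712,-.23,-.0628],[-.2385,-.9372,-.2545],[-.0003,.2621,-.965]])
fc=np.mean([get_image("wrist")["frame"].astype(float) for _ in range(3)],0)
F=lambda n:cv2.imread(f"pics/{n}.png")[...,::-1].astype(float)
for nm,im,f,z,az in(("w2",w2,F("w2"),.07,17.),("w3",w3,F("w3"),.2598,-13.74),("now",cur,fc,s["position"][2]+.0284,-13.74)):
    a=np.radians(az); xh=np.array([np.cos(a),np.sin(a),0]); yh=np.array([-np.sin(a),np.cos(a),0]); print(nm)
    for r in range(20,235,30):
        e=edges(f,r)
        # height that gives 14 mm width
        def wd(h): return (onz(im,(e[1],r),h)-onz(im,(e[0],r),h))@xh
        hs=np.linspace(z-.04,z+.04,801); h=hs[np.argmin([abs(wd(q)-.014) for q in hs])]
        P=onz(im,(e[1],r),h); print(r,np.array(e),"h err mm %.1f"%((h-z)*1e3),"y %.3f"%(P@yh), "width@z %.2f"%(wd(z)*1e3))
E
python3 wid.py
```

```text
w2
20 [306.13 329.44] h err mm -8.7 y 0.034 width@z 13.39
50 [306.25 328.96] h err mm -9.4 y 0.017 width@z 13.35
80 [289.58 328.73] h err mm 40.0 y -0.005 width@z 23.55
110 [307.3  328.55] h err mm -13.5 y -0.018 width@z 13.09
140 [307.16 328.17] h err mm -10.7 y -0.037 width@z 13.27
170 [307.22 327.7 ] h err mm -10.7 y -0.058 width@z 13.27
200 [307.46 327.77] h err mm -7.0 y -0.078 width@z 13.51
230 [292.9  327.49] h err mm 40.0 y -0.082 width@z 23.65
w3
20 [298.61 345.15] h err mm -2.9 y 0.262 width@z 13.59
50 [299.63 344.72] h err mm -3.9 y 0.254 width@z 13.47
80 [298.09 343.72] h err mm -0.4 y 0.245 width@z 13.95
110 [300.57 343.63] h err mm -3.8 y 0.236 width@z 13.48
140 [301.82 342.62] h err mm -6.8 y 0.226 width@z 13.10
170 [300.34 342.34] h err mm -1.2 y 0.217 width@z 13.83
200 [300.18 341.81] h err mm 0.5 y 0.207 width@z 14.08
230 [301.28 340.88] h err mm -1.7 y 0.195 width@z 13.76
now
20 [298.56 345.62] h err mm -2.0 y 0.263 width@z 13.72
50 [298.37 343.59] h err mm -3.8 y 0.255 width@z 13.48
80 [298.23 343.96] h err mm -0.3 y 0.246 width@z 13.95
110 [300.59 343.53] h err mm -4.3 y 0.237 width@z 13.42
140 [301.96 342.67] h err mm -7.2 y 0.227 width@z 13.04
170 [300.45 342.27] h err mm -1.8 y 0.218 width@z 13.74
200 [300.32 341.71] h err mm -0.2 y 0.208 width@z 13.97
230 [301.2  340.91] h err mm -1.6 y 0.197 width@z 13.78
```

The rack is level in the grip and its height agrees with the kinematics to 1–2 mm. Now I feel for contact.

>>> apply_moves:
  deltas: [8, 0.3, 0.25, 0.4, 0, 8, 0.7, 0.5, 0.8, 0, 8, 0.7, 0.75, 1, 0, 8, 0.7, 1, 1, 0, 8, 0.7, 1.25, 1, 0, 8, 0.7, 1.5, 1, 0, 8, 0.7, 1.75, 1, 0, 8, 0.7, 2, 1, 0, 8, 0.7, 2.25, 1, 0, 8, 0.7, 2.5, 1, 0, 8, 0.7, 2.75, 1, 0, 8, 0.7, 3, 1, 0]

```text
clock: 13.68
position: [0.6136, 0.0237, 0.2303]
ee_rot: [-0.0, 0.787, 0.617, 0.0]
contact_force: [-0.1, -0.2, -3.5]
width: 0.0132
gripper_force: 68.5
```

>>> apply_moves:
  deltas: [8, 0, 0.25, 0, 0, 8, 0, 0.5, 0, 0, 8, 0, 0.75, 0, 0, 8, 0, 1, 0, 0, 8, 0, 1.25, 0, 0, 8, 0, 1.5, 0, 0, 8, 0, 1.5, 0, 0]

```text
clock: 14.27
position: [0.6151, 0.0234, 0.2303]
ee_rot: [0.0, 0.787, 0.617, 0.0]
contact_force: [-0.1, 1.2, -3.8]
width: 0.0134
gripper_force: 68.5
```

>>> apply_moves:
  deltas: [8, 0, 0.25, 0, 0, 8, 0, 0.5, 0, 0, 8, 0, 0.75, 0, 0, 8, 0, 1, 0, 0, 8, 0, 1.25, 0, 0, 8, 0, 1.5, 0, 0, 8, 0, 1.5, 0, 0]

```text
clock: 14.85
position: [0.6166, 0.0229, 0.2303]
ee_rot: [0.0, 0.787, 0.617, 0.0]
contact_force: [-0.2, -1.0, -3.3]
width: 0.0131
gripper_force: 68.5
```

>>> apply_moves:
  deltas: [8, 0, 0.2, 0, 0, 8, 0, 0.4, 0, 0, 8, 0, 0.6, 0, 0, 8, 0, 0.8, 0, 0, 8, 0, 1, 0, 0, 8, 0, 1, 0, 0]

```text
clock: 15.35
position: [0.6176, 0.0228, 0.2303]
ee_rot: [-0.0, 0.787, 0.617, 0.0]
contact_force: [0.4, 0.3, -3.6]
width: 0.0131
gripper_force: 68.5
```

>>> apply_moves:
  deltas: [8, 0, 0.2, 0, 0, 8, 0, 0.4, 0, 0, 8, 0, 0.6, 0, 0, 8, 0, 0.8, 0, 0, 8, 0, 1, 0, 0, 8, 0, 1, 0, 0]

```text
clock: 15.85
position: [0.6176, 0.0227, 0.2303]
ee_rot: [-0.001, 0.787, 0.617, -0.001]
contact_force: [-4.0, 0.6, -2.6]
width: 0.0127
gripper_force: 68.8
```

>>> apply_moves:
  deltas: [8, 0, 0.2, 0, 0, 8, 0, 0.4, 0, 0, 8, 0, 0.6, 0, 0, 8, 0, 0.8, 0, 0, 8, 0, 1, 0, 0, 8, 0, 1, 0, 0]

```text
clock: 16.35
position: [0.6176, 0.0227, 0.2303]
ee_rot: [-0.002, 0.787, 0.617, -0.001]
contact_force: [-7.1, 1.5, 0.5]
width: 0.0132
gripper_force: 69.2
```

```bash
cat > st.py <<'E'
from h import *
np.set_printoptions(precision=3,suppress=True)
F=[];M=[]
for _ in range(6):
    im=get_image("top");s=get_state();F.append(s["contact_force"]);M.append(s["moment"])
print(s["clock"],np.mean(F,0),np.mean(M,0),s["position"],s["ee_rot"],np.mean(F,0)@[.9713,-.2375,0])
E
python3 st.py
```

```text
16.65 [-6.985  1.565 -0.25 ] [ 0.203  0.828 -0.01 ] [0.618 0.023 0.23 ] [-0.001  0.787  0.617 -0.001] -7.156218140576784
```

>>> apply_moves:
  deltas: [8, 0, 0.2, 0, 0, 8, 0, 0.4, 0, 0, 8, 0, 0.6, 0, 0, 8, 0, 0.6, 0, 0, 8, 0, 0.6, 0, 0, 8, 0, 0.6, 0, 0, 8, 0, 0.6, 0, 0]

```text
clock: 17.23
position: [0.6176, 0.0228, 0.2303]
ee_rot: [-0.002, 0.787, 0.617, -0.002]
contact_force: [-8.9, 1.1, 1.4]
width: 0.0135
gripper_force: 69.3
```

```bash
python3 st.py; python3 - <<'E'
from h import *
np.set_printoptions(precision=4,suppress=True)
a=get_image("scene");b=get_image("top");w=get_image("wrist")
for q in("rack_top","stand_top","rack","stand"):
    for n,i in(("s",a),("t",b),("w",w)):
        r=place_of(q,i); print(q,n,[(np.round(k["point"],1),round(k["score"],2)) for k in r[:1]])
A=cv2.resize(a["frame"][190:290,290:355],None,fx=6,fy=6,interpolation=cv2.INTER_CUBIC)
B=cv2.resize(b["frame"][150:200,260:320],None,fx=6.5,fy=6.5,interpolation=cv2.INTER_CUBIC)
C=np.zeros((600,790,3),np.uint8);C[:,:390]=A;C[:325,400:790]=B
D=b["frame"][150:200,320:380];C[325:600,400:730]=cv2.resize(D,(330,275),interpolation=cv2.INTER_CUBIC)
cv2.imwrite("pics/c5.png",C[...,::-1])
E
```

```text
17.5333 [-8.007  1.808  0.617] [ 0.216  1.007 -0.006] [0.618 0.023 0.23 ] [-0.002  0.787  0.617 -0.002] -8.206671152929829
rack_top s [(array([312.9, 194.7]), 0.65)]
rack_top t [(array([309.4, 176. ]), 0.74)]
rack_top w [(array([341.7, 300.3]), 0.95)]
stand_top s [(array([313.5, 196.6]), 0.7)]
stand_top t [(array([309.9, 174.8]), 0.25)]
stand_top w []
rack s [(array([315.4, 215.5]), 0.79)]
rack t [(array([311.6, 181.3]), 0.9)]
rack w [(array([317.8, 233.6]), 0.84)]
stand s [(array([312.2, 270.1]), 0.64)]
stand t []
stand w [(array([334.1, 173. ]), 0.85)]
```

View pics/c5.png

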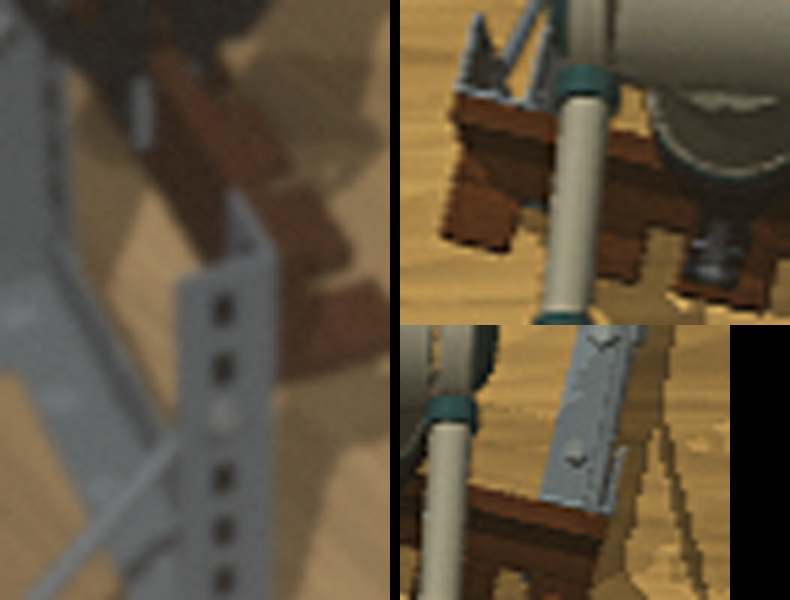

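The picture shows the rack's ends flush with both posts' outer edges: left at column 457 for both, right at 612 against 615. The back lies against both fronts. I'll check the height numerically along the inner flange top edge.

```bash
python3 - <<'E'
from h import *
np.set_printoptions(linewidth=200,precision=2,suppress=True)
g=np.mean([get_image("scene")["frame"].astype(float) for _ in range(4)],0)
for c in (322,324,328,330,332,334): print(c,g[214:238,c].sum(1).astype(int),(g[214:238,c,0]-g[214:238,c,2]).astype(int))
print("right post")
a=get_image("scene");s=get_state();p=np.array(s["position"]);x=np.array([.9713,-.2375,0]);y=np.array([.2375,.9713,0]);c=np.r_[p[:2],0]
for z in(0,.004): print(proj(a,[c+.007*x+t*y+[0,0,p[2]+.0284+z] for t in(.06,.08,.10,.12,.14)]).ravel(),proj(a,[c-.007*x+t*y+[0,0,p[2]+.0284+z] for t in(.06,.08,.1,.12,.14)]).ravel())
for cc in(312,316): print(cc,g[196:226,cc].sum(1).astype(int),(g[196:226,cc,0]-g[196:226,cc,2]).astype(int))
E
```

```text
322 [120 123 121 122 123 124 122 121 125 126 126 128 124 126 129 141 171 206 248 301 331 330 307 283] [25 23 23 24 25 24 25 25 25 24 24 24 23 24 25 27 30 36 44 48 43 24  6 -1]
324 [149 138 123 123 119 121 117 124 121 121 122 128 122 128 123 122 122 129 143 183 241 279 282 275] [31 29 27 23 24 24 24 23 23 24 24 24 25 24 24 24 25 25 25 22 13  4 -1 -2]
328 [159 160 159 158 156 155 157 181 214 227 212 206 195 190 192 192 191 193 212 251 278 283 272 261] [36 35 36 36 35 34 30 20 10  4  4  4  6  6  6  7  7  6  4  0 -1 -2 -2 -1]
330 [161 159 161 160 157 159 162 185 215 244 264 269 260 245 231 217 204 204 229 268 283 280 276 271] [35 35 35 36 36 36 34 27 18 11  5  1  0  0  0  0  1  1  0 -2 -3 -2 -2 -2]
332 [158 158 158 157 155 161 160 164 166 172 193 216 243 264 269 259 242 247 266 283 280 274 275 275] [37 36 36 36 36 35 36 35 34 32 25 18 12  6  1  0  0 -1 -2 -4 -3 -2 -2 -2]
334 [159 160 161 153 150 156 169 175 167 162 158 161 172 187 212 240 266 282 287 280 273 264 267 265] [36 37 36 35 32 33 34 37 37 36 37 36 32 27 20 13  5  0  0 -1 -1  0 -1  0]
right post
[322.81 211.6  326.02 216.54 329.33 221.63 332.73 226.88 336.24 232.28] [328.28 210.2  331.55 215.09 334.93 220.14 338.4  225.34 341.99 230.7 ]
[322.8  210.28 326.02 215.21 329.33 220.29 332.74 225.53 336.26 230.93] [328.28 208.87 331.56 213.76 334.94 218.8  338.43 223.99 342.02 229.34]
312 [106 108 114 115 119 121 134 164 196 204 199 203 205 203 198 196 197 200 182 162 168 191 219 239 249 252 258 265 278 286] [ 9  9  8  6  6  7  6  4  3  1  2  1  1  2  3  2  4  7 13 21 28 33 37 40 41 43 43 45 47 48]
316 [114 119 129 148 150 152 144 147 137 138 132 141 142 139 139 142 137 137 129 123 123 127 125 133 148 183 241 302 338 359] [20 23 27 31 34 33 29 25 23 19 18 17 15 15 15 15 17 19 21 22 23 24 24 24 26 34 43 52 57 61]
```

At the left flange the rack's light top face meets the grey post with no dark back-face band, so the tops are flush. I'll raise the push slightly and hold.

>>> apply_moves:
  deltas: [8, 0, 0.2, 0, 0, 8, 0, 0.4, 0, 0, 8, 0, 0.4, 0, 0, 8, 0, 0.4, 0, 0, 8, 0, 0.4, 0, 0, 8, 0, 0.4, 0, 0, 8, 0, 0.4, 0, 0, 8, 0, 0.4, 0, 0, 8, 0, 0.4, 0, 0, 8, 0, 0.4, 0, 0, 8, 0, 0.4, 0, 0, 8, 0, 0.4, 0, 0]

```text
clock: 19.53
position: [0.6176, 0.0228, 0.2303]
ee_rot: [-0.002, 0.787, 0.617, -0.002]
contact_force: [-9.2, 1.8, 1.0]
width: 0.0133
gripper_force: 69.4
```

```bash
python3 st.py
```

```text
19.8333 [-9.001  1.516  1.083] [ 0.253  1.111 -0.004] [0.618 0.023 0.23 ] [-0.002  0.787  0.617 -0.002] -9.102692423104951
```

>>> apply_moves:
  deltas: [8, 0, 0.2, 0, 0, 8, 0, 0.3, 0, 0, 8, 0, 0.3, 0, 0, 8, 0, 0.3, 0, 0, 8, 0, 0.3, 0, 0, 8, 0, 0.3, 0, 0, 8, 0, 0.3, 0, 0, 8, 0, 0.3, 0, 0, 8, 0, 0.3, 0, 0, 8, 0, 0.3, 0, 0, 8, 0, 0.3, 0, 0, 8, 0, 0.3, 0, 0]

```text
clock: 20.83
position: [0.6176, 0.0227, 0.2303]
ee_rot: [-0.003, 0.787, 0.617, -0.002]
contact_force: [-10.5, 2.2, 1.5]
width: 0.0129
gripper_force: 69.4
```

>>> apply_moves:
  deltas: [8, 0, 0, 0, 0, 8, 0, 0, 0, 0, 8, 0, 0, 0, 0, 8, 0, 0, 0, 0, 8, 0, 0, 0, 0, 8, 0, 0, 0, 0, 8, 0, 0, 0, 0, 8, 0, 0, 0, 0, 8, 0, 0, 0, 0, 8, 0, 0, 0, 0, 8, 0, 0, 0, 0, 8, 0, 0, 0, 0]

```text
clock: 21.83
position: [0.6176, 0.0227, 0.2303]
ee_rot: [-0.003, 0.787, 0.617, -0.002]
contact_force: [-9.2, 1.8, 1.1]
width: 0.0136
gripper_force: 69.4
```

>>> apply_moves:
  deltas: [8, 0, 0, 0, 0, 8, 0, 0, 0, 0, 8, 0, 0, 0, 0, 8, 0, 0, 0, 0, 8, 0, 0, 0, 0, 8, 0, 0, 0, 0, 8, 0, 0, 0, 0, 8, 0, 0, 0, 0, 8, 0, 0, 0, 0, 8, 0, 0, 0, 0, 8, 0, 0, 0, 0, 8, 0, 0, 0, 0]

```text
clock: 22.83
position: [0.6175, 0.0228, 0.2303]
ee_rot: [-0.003, 0.787, 0.617, -0.002]
contact_force: [-10.3, 2.8, 1.3]
width: 0.0132
gripper_force: 69.4
```

>>> apply_moves:
  deltas: [8, 0, 0, 0, 0, 8, 0, 0, 0, 0, 8, 0, 0, 0, 0, 8, 0, 0, 0, 0, 8, 0, 0, 0, 0, 8, 0, 0, 0, 0, 8, 0, 0, 0, 0, 8, 0, 0, 0, 0, 8, 0, 0, 0, 0, 8, 0, 0, 0, 0, 8, 0, 0, 0, 0, 8, 0, 0, 0, 0]

```text
clock: 23.83
position: [0.6176, 0.0228, 0.2303]
ee_rot: [-0.003, 0.787, 0.617, -0.002]
contact_force: [-10.2, 2.7, 2.3]
width: 0.0133
gripper_force: 69.4
```

>>> apply_moves:
  deltas: [8, 0, 0, 0, 0, 8, 0, 0, 0, 0, 8, 0, 0, 0, 0, 8, 0, 0, 0, 0, 8, 0, 0, 0, 0, 8, 0, 0, 0, 0, 8, 0, 0, 0, 0, 8, 0, 0, 0, 0, 8, 0, 0, 0, 0, 8, 0, 0, 0, 0, 8, 0, 0, 0, 0, 8, 0, 0, 0, 0]

```text
clock: 24.83
position: [0.6176, 0.0227, 0.2303]
ee_rot: [-0.003, 0.787, 0.617, -0.002]
contact_force: [-9.1, 2.2, 1.6]
width: 0.0134
gripper_force: 69.4
```

```bash
python3 st.py; python3 wid.py | sed -n '/now/,$p'
```

```text
25.1333 [-9.949  1.698  1.625] [ 0.27   1.206 -0.008] [0.618 0.023 0.23 ] [-0.003  0.787  0.617 -0.002] -10.06639638506849
now
20 [298.51 343.75] h err mm -6.0 y 0.265 width@z 13.19
50 [299.59 344.54] h err mm -4.4 y 0.256 width@z 13.40
80 [298.21 343.67] h err mm -0.9 y 0.247 width@z 13.87
110 [301.22 343.18] h err mm -6.7 y 0.238 width@z 13.11
140 [299.43 342.7 ] h err mm -1.0 y 0.229 width@z 13.86
170 [301.53 341.88] h err mm -5.5 y 0.218 width@z 13.26
200 [300.29 341.54] h err mm -0.6 y 0.209 width@z 13.92
230 [301.1  340.66] h err mm -2.0 y 0.197 width@z 13.72
```

```bash
python3 -c "
from rig import *
print(sign_off())"
```

```text
the job is handed in; nothing more can be done
None
```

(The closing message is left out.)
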